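# Clamp a tube stub in the ratchet clamp

### The job

Stand the square steel tube stub upright on the bed of the ratchet clamp, midway across and close up against the fixed jaw, and let go of it. Then take the upright handle and pump it in short strokes, one tooth a stroke, until the jaws hold the tube with a squeeze of about 30 newtons; stop there, because the thin walls dent if you go on. Let go of the handle and leave the other things on the bench alone.

Things in the scene. Friction and masses are not known exactly. Their poses are not given: they have to be found in the camera images.
- tube: Stub of thin-walled square steel tube standing on end on the bench, 40 x 40 mm outside, 75 mm tall, walls 3 mm, about 0.26 kg. Origin at the centre of its underside, z up along the tube, x and y square to its sides.
- clamp: Low dark steel ratchet clamp, screwed down, 300 mm long. Origin under the middle of its base plate, at bench level; y is the clamping direction (from sliding to fixed jaw), x points to the side away from the handle, z up. Both jaws are 64 mm wide, centred on x = 0, tops 38 mm above the bench: the tube stands 47 mm above them and can be held there.
- fixed_jaw: Fixed jaw at the clamp's +y end, a dark steel block 64 mm wide (x), 22 mm thick (y), 28 mm tall on the bed. Origin on the bed, at the middle of the lower edge of its gripping face; axes as the clamp's; the tube belongs on its -y side, its side flat on the plane y = 0. At the start the opening between it and the sliding jaw's pad is anything from 52 to 68 mm.
- bed (a point): Point on the bed, the flat top of the base plate (84 mm wide, 10 mm above the bench), 25 mm from the fixed jaw's face, midway across. The sliding jaw carries a sprung pad, which can be seen but whose place is not measured. Once the tube is caught between pad and fixed jaw the springs give 2 N per mm of further travel: 14 N more squeeze per tooth.
- rack (a point): Fixed point where the drive pawl meets the rack, 22 mm above the bench. The rack, behind the sliding jaw, has saw teeth of 7 mm pitch: a full working stroke of the handle pushes the jaw one tooth, 7 mm, towards the fixed jaw; a sprung holding pawl keeps it there. The return stroke moves nothing. The first stroke may give less than a full tooth.
- lever: Flat steel lever swinging level, 0.24 rad either way between end stops, about an upright pivot. Origin on the pivot at bench level, z up; axes parallel to the clamp's in mid-swing. Long arm along its own -x. Working stroke: anticlockwise seen from above, the handle going to the clamp's -y; nearly the whole swing is needed, and stop to stop gives one tooth. No return spring: it stays where left.
- grip (a point): Centre of the upright round black handle at the lever's end, 16 mm thick, 39 to 101 mm above the bench; this point 75 mm up, 85 mm from the pivot. Pushing it takes about 2 N while the jaw runs free (the first stroke always does), and 0.33 N more per newton of squeeze. At the end of a working stroke the squeeze is 3 to 5 N above what the pawl then keeps.
- hammer: Hammer with a wooden handle, 280 mm long, lying on the bench. Leave alone.
- spray_can: Spray can 60 mm thick, 150 mm tall, standing. Leave alone.
- iron_ring: Dark flat iron ring, 96 mm across, 10 mm thick, lying. Leave alone.
Not all that is in view belongs to the job. What is meant by the tube is not green, orange or yellow, and is the smaller of those in its own colour.

How it is judged:
By the outcome, as a careful person would: the job done as asked, in the order asked, and still so for the second after the job is handed in, with the robot touching nothing.
It also fails if it takes over 67 s, if anything falls off the work surface, if the arm or the gripper's body presses on something with over 40 N, if the wrist force passes 120 N, or if a joint passes its speed limit or range.

### The arm

A 6-joint arm with a two-finger parallel gripper is mounted at the origin on the work surface. World frame = base frame: x ahead of the robot, y to its left, z up, the work surface at z = 0. Lengths are in mm, angles in rad, forces in N, time in s.
With the tool pointing down it reaches from about 275 to 1000 mm from the base axis. Payload 8.4 kg.
Tool frame: the origin (TCP) lies between the finger pads; the fingertips stand 22 mm ahead of it and the grasp point (between the pads) lies 3 mm ahead of it; z points along the fingers, y is the line along which they close (so a half turn about z gives the same grasp; the last joint's range is limited). The gripper opens to 85 mm and grips with 20 to 120 N. Pads are 22 mm wide; open, the fingers measure 114 mm over their backs; the gripper's body (76 mm by 85 mm) begins 54 mm behind the grasp point. The pads swing forward as they close: fully open they stand 13 mm farther back than shut.
Start: joints at [1.181, 0.353, 1.633, -0, 1.155, -0.002], TCP at [236.344, 578.593, 253.281] pointing down, gripper open.
Joint ranges: [-2.63, 2.63], [-0.92, 2.1], [0.06, 2.66], [-1.3, 4.44], [0, 2.69], [-3.02, 3.02]. Speed limits (rad/s): [2.22, 2.22, 2.79, 3.14, 3.14, 3.14].

### API

Orientations are given as [roll, pitch, yaw] about the fixed x, y, z axes, in that order (R = Rz(yaw) Ry(pitch) Rx(roll)).
In Python, from rig import r, grab_frame gives the robot as it stands.
- The arm moves only by the shell command python3 -m inch 'ROWS' [FORCE]. ROWS is JSON, a list of rows, each a list of 7 numbers: the turn, a rotation vector about the tool's x, y, z as a fraction of full scale, then the shift along the tool's x, y, z as a fraction of full scale, then the closure, from 0 (fully open) to 1 (shut). In form: [[rx, ry, rz, dx, dy, dz, fingers], ...]. A call has 1 to 8 rows; each row shifts and turns the commanded pose from where the row before left it, along the tool's axes as they then stand; what a row does not reach is not made up. Full scale, the value 1, is 2.5 cm for a shift and pi rad for a turn. A row lasts 1/12 s, in which the tool goes at most 41.7 mm and 7.16 degrees, less where a joint would pass 70% of its speed; a pose out of reach is approached as far as the arm can. A call with a number of a shift or a turn outside -1 to 1 is refused whole. A call with a gripper value outside its range is refused whole. The fingers move at their own pace and stop on an object; FORCE is the grip in N (left out, the last holds). Time passes only in rows, so rows that do not move let the fingers close. It gives the time, the measured TCP pose, the force, the opening and the grip force at its end, in the units of the state.
- r.sense(): the state, without advancing time (a new reading comes with each control period).
- grab_frame(name): name is "scene" or "top" or "wrist"; returns a dict with "pixels" (384x512x3 uint8, red, green, blue), "z_map" (384x512 float32, mm along the optical axis (not along the pixel's ray), 0 where there is no reading), "vertical_fov" (degrees; the focal length in pixels is half the picture's height over the tangent of half this angle, whatever the lens; pixels are square), "cx", "cy" (the principal point, pixels), "dist" ([k1, k2, p1, p2, k3] as OpenCV has them; the pictures are not rectified), "cam_to_world" (4x4, takes a point from camera to world coordinates). Camera axes: x right, y down, z forward; pixel columns grow to the right and rows downward; lengths in mm; the calibration is good to about 2 mm. A picture is of the moment at which its call begins.
- r.sign_off(): hands the job in; it is judged then, once.
The state is a dict: "clock": time; "qpos": joint angles; "qvel": joint speeds; "joint_efforts": joint torques, N m; "eef_pos": TCP position; "tcp_rot": TCP orientation; "contact_force": force on the tool from outside, world axes, zero at the start; "wrist_torque": the same for the moment, N m; "opening": opening from 0.0 (shut) to 1.0 (fully open); "grasp_force": force on a finger pad.
Only numpy, scipy, OpenCV 4.12 (cv2) and the standard library are available. Lean on these libraries where they do the work, as an engineer would, in place of code of your own. Each camera call takes 0.05 s, during which the arm holds its last target. There are 200 camera calls.

## Working session

There is one attempt and no reset: what is moved stays moved. The work goes in short steps, Python scripts to look and compute and a shell command to move; the robot and the scene stay as the last step left them, time stands still between calls to the robot, and variables do not carry over. Pictures are saved under pics/ and viewed, at most 10 in all, crops included, and the job is handed in when it is done.

```bash
ls; mkdir -p pics
python3 - <<'E'
from rig import r, grab_frame
import cv2,numpy as np
a=grab_frame("scene");b=grab_frame("top")
np.savez('f0.npz',**{k+n:np.array(v) for n,f in(('s',a),('t',b)) for k,v in f.items()})
for n,f in(('scene',a),('top',b)):
    cv2.imwrite(f'pics/{n}0.png',cv2.resize(f['pixels'][:,:,::-1],(768,576)))
    print(n,f['vertical_fov'],f['cx'],f['cy'],f['dist'],np.round(f['cam_to_world'],3).tolist())
print(r.sense())
E
```

```text
pics
scene 51.685372698349184 251.91421429418003 189.2541161533553 [-0.02113827  0.          0.          0.          0.        ] [[-0.699, 0.606, -0.378, 1007.941], [0.715, 0.6, -0.36, 384.125], [0.009, -0.522, -0.853, 1049.698], [0.0, 0.0, 0.0, 1.0]]
top 46.11027629555351 248.1194484781192 187.13903684850376 [-0.17390675  0.          0.          0.          0.        ] [[-0.017, -0.987, 0.158, 413.157], [-1.0, 0.015, -0.014, -4.515], [0.011, -0.158, -0.987, 1270.544], [0.0, 0.0, 0.0, 1.0]]
{'clock': 0.1, 'qpos': array([ 1.18062959e+00,  3.53574253e-01,  1.63405398e+00,  2.66411024e-05,
        1.15522109e+00, -2.39304534e-03]), 'qvel': array([ 0.00133741, -0.00080111,  0.00011513,  0.00023774,  0.00202373,
        0.00082926]), 'joint_efforts': array([-7.56037734e-04, -6.06353903e+01, -3.42820036e+01, -2.62663593e-05,
        3.94618866e-03,  2.53595613e-05]), 'eef_pos': array([236.16557515, 578.22737915, 252.6421178 ]), 'tcp_rot': array([-3.14033605e+00, -2.73671827e-05,  2.75380817e+00]), 'contact_force': array([ 0.07847295,  0.28334266, -0.6598422 ]), 'wrist_torque': array([-0.03210019,  0.00911282,  0.06733654]), 'grasp_force': 0.0, 'opening': 0.9953885850806946}
```

View pics/scene0.png

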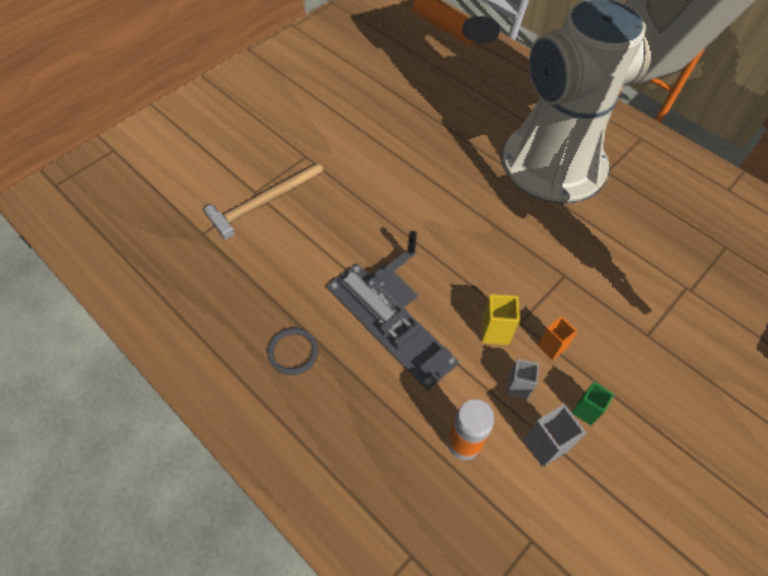

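View pics/top0.png

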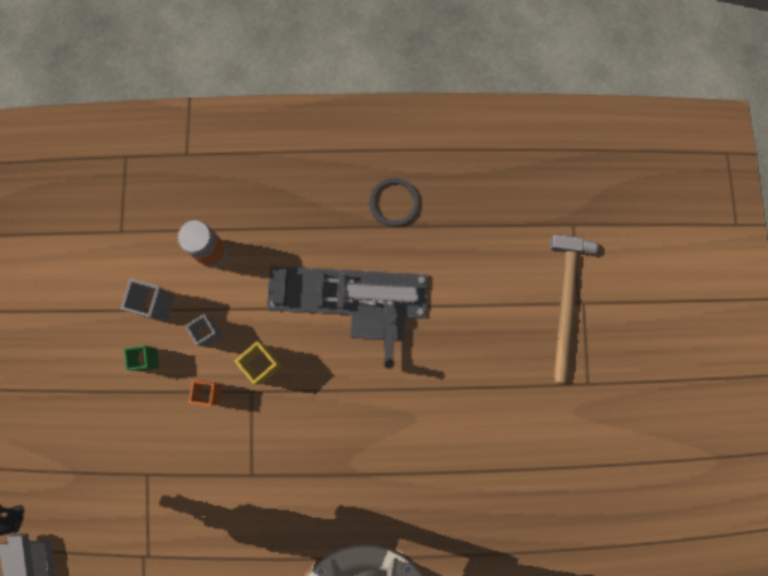

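The scene view shows the small grey tube at (523,378), the big grey tube behind it at (556,436), the clamp with its fixed jaw near (435,360), and the handle at (412,242). In the top view the tube is at (201,329), the fixed jaw at (285,288) and the handle at (389,362).

```bash
cat > h.py <<'E'
from rig import r, grab_frame
import cv2,numpy as np
from scipy.spatial.transform import Rotation as R
def K(f):
    h=f['pixels'].shape[0]; F=h/2/np.tan(np.radians(f['vertical_fov'])/2)
    return np.array([[F,0,f['cx']],[0,F,f['cy']],[0,0,1]])
def rays(f,uv):
    n=cv2.undistortPoints(np.float64(uv).reshape(-1,1,2),K(f),np.array(f['dist'])).reshape(-1,2)
    return np.c_[n,np.ones(len(n))]
def cloud(f):
    h,w=f['z_map'].shape; vv,uu=np.mgrid[:h,:w]
    P=rays(f,np.c_[uu.ravel(),vv.ravel()])*f['z_map'].reshape(-1,1); T=f['cam_to_world']
    return (P@T[:3,:3].T+T[:3,3]).reshape(h,w,3)
def plane(f,uv,z):
    T=f['cam_to_world']; d=rays(f,uv)@T[:3,:3].T; o=T[:3,3]
    return o+d*((z-o[2])/d[:,2:])
def proj(f,p):
    T=np.linalg.inv(f['cam_to_world']); p=np.float64(p).reshape(-1,3)@T[:3,:3].T+T[:3,3]
    return cv2.projectPoints(p,np.zeros(3),np.zeros(3),K(f),np.array(f['dist']))[0].reshape(-1,2)
def pose():
    s=r.sense(); return s['eef_pos'],R.from_euler('xyz',s['tcp_rot']).as_matrix()
def togo(target,yaw=None):
    """shift to target in tool units (2.5 cm), tool axes"""
    p,M=pose(); return np.round(M.T@(np.array(target)-p)/25,2)
E
python3 - <<'E'
from h import *
f=grab_frame("top"); C=cloud(f); z=C[:,:,2]
rect=lambda m:cv2.minAreaRect(C[m][:,:2].astype(np.float32))
box=lambda u0,u1,v0,v1:np.s_[int(v0/1.5):int(v1/1.5),int(u0/1.5):int(u1/1.5)]
def M(b,lo,hi):
    m=np.zeros(z.shape,bool); m[b]=True; return m&(z>lo)&(z<hi)
print('bench',np.median(z[box(450,540,300,380)]))
for n,b,lo,hi in [('tube',(180,222,308,350),62,85),('plate',(262,435,262,322),5,60),('fjaw',(265,302,262,322),30,50),('handle',(380,400,345,372),85,115),('sjaw',(320,435,262,322),30,60),('big',(115,172,270,325),90,200)]:
    m=M(box(*b),lo,hi); print(n,m.sum(), rect(m) if m.sum()>2 else '', np.median(z[m]) if m.any() else '')
print(np.round(z[192,170:290:4]).tolist())
print(np.round(z[box(180,222,308,350)][::3,::3]).tolist())
f=grab_frame("wrist"); cv2.imwrite('pics/w0.png',f['pixels'][:,:,::-1]);print(np.round(f['cam_to_world'],2).tolist(),f['vertical_fov'])
p,m=pose();print(p,m.round(2).tolist())
E
```

```text
bench -0.15613259251449563
tube 114 ((522.3584594726562, 288.5455627441406), (41.24073791503906, 41.559478759765625), 32.09937286376953) 74.2727260634756
plate 3252 ((595.9249877929688, 26.397048950195312), (328.4513244628906, 113.76625061035156), 88.17698669433594) 12.215563290599107
fjaw 189 ((601.879638671875, 152.14654541015625), (24.842098236083984, 63.43577194213867), 85.24564361572266) 38.00176625128347
handle 23 ((455.9691467285156, -47.844825744628906), (12.72890853881836, 10.422110557556152), 88.54644775390625) 100.95487070803347
sjaw 490 ((580.6520385742188, -9.372909545898438), (186.78277587890625, 70.74011993408203), 77.33876037597656) 34.31723745667318
big 205 ((575.459716796875, 390.9734802246094), (58.95956039428711, 55.35890579223633), 75.2346420288086) 104.79882121190394
[-5.0, 5.0, 2.0, 39.0, 40.0, 30.0, 10.0, 13.0, 11.0, 12.0, 10.0, 36.0, 12.0, 13.0, 38.0, 32.0, 33.0, 30.0, 26.0, 25.0, 29.0, 30.0, 31.0, 28.0, 27.0, 33.0, 28.0, 17.0, 10.0, -2.0]
[[2.0, -2.0, 2.0, 2.0, 3.0, 0.0, -0.0, 2.0, -1.0, -0.0], [-3.0, 3.0, 0.0, 2.0, 2.0, -5.0, 5.0, 2.0, -1.0, 0.0], [-5.0, 1.0, -1.0, 2.0, 75.0, 67.0, 58.0, 1.0, -1.0, 5.0], [-1.0, 1.0, -3.0, 73.0, 59.0, 31.0, 77.0, 42.0, -1.0, -4.0], [0.0, 74.0, 63.0, 41.0, 22.0, 2.0, 2.0, 68.0, 23.0, 1.0], [5.0, 5.0, 73.0, 38.0, 3.0, 0.0, -1.0, -1.0, 54.0, 4.0], [4.0, -0.0, -1.0, 57.0, 17.0, -0.0, -1.0, 69.0, 47.0, 24.0], [1.0, 1.0, -3.0, 79.0, 39.0, 76.0, 59.0, 37.0, 9.0, 3.0], [-2.0, -2.0, 2.0, -4.0, 66.0, 44.0, 16.0, 1.0, 2.0, 1.0], [2.0, 1.0, 3.0, -1.0, 2.0, -0.0, 3.0, -1.0, 1.0, 3.0]]
[[0.38, 0.89, 0.25, 171.82], [0.93, -0.36, -0.1, 603.45], [-0.0, 0.27, -0.96, 374.04], [0.0, 0.0, 0.0, 1.0]] 66.95120040301435
[236.25195184 578.33140047 252.83407938] [[-0.93, 0.38, -0.0], [0.38, 0.93, -0.0], [-0.0, -0.0, -1.0]]
```

```bash
python3 -m inch '[[0,0,0,-0.94,-0.4,0,0],[0,0,0,-0.94,-0.4,0,0],[0,0,0,-0.94,-0.4,0,0],[0,0,0,-0.94,-0.4,0,0],[0,0,0,-0.94,-0.4,0,0],[0,0,0,-0.94,-0.4,0,0],[0,0,0,-0.94,-0.4,0,0],[0,0,0,-0.94,-0.4,0,0]]' 40
python3 -m inch '[[0,0,0,-0.94,-0.4,0,0],[0,0,0,-0.94,-0.4,0,0],[0,0,0,-0.94,-0.4,0,0],[0,0,0,-0.94,-0.4,0,0],[0,0,0,-0.94,-0.4,0,0],[0,0,0,-0.94,-0.4,0,0],[0,0,0,-0.94,-0.4,0,0],[0,0,0,-0.94,-0.4,0,0]]'
python3 -m inch '[[0,0,0.0396,0,0,0,0],[0,0,0.0396,0,0,0,0],[0,0,0.0396,0,0,0,0],[0,0,0.0396,0,0,0,0],[0,0,0.0396,0,0,0,0],[0,0,0,0,0,0,0],[0,0,0,0,0,0,0]]'
python3 - <<'E'
from h import *
f=grab_frame("wrist"); cv2.imwrite('pics/w1.png',f['pixels'][:,:,::-1])
C=cloud(f); z=C[:,:,2]
m=(np.hypot(C[:,:,0]-522,C[:,:,1]-288)<40)&(z>68)&(z<82)
print(m.sum(),cv2.minAreaRect(C[m][:,:2].astype(np.float32)))
p,M=pose();print(p,M.round(3).tolist(),togo([522,288,253]))
E
```

```text
clock: 0.87
eef_pos: [380.8, 432.4, 253.2]
tcp_rot: [-3.141, -0.0, 2.754]
contact_force: [0.3, -0.1, 0.0]
opening: 1.0
grasp_force: 0.0
clock: 1.53
eef_pos: [524.6, 287.2, 253.2]
tcp_rot: [-3.141, -0.0, 2.754]
contact_force: [0.6, -0.6, 0.3]
opening: 1.0
grasp_force: 0.0
clock: 2.12
eef_pos: [523.8, 288.2, 253.1]
tcp_rot: [-3.141, -0.0, 2.136]
contact_force: [0.5, -0.5, 0.3]
opening: 1.006
grasp_force: 0.0
500 ((519.739013671875, 285.0365295410156), (39.9542121887207, 40.425514221191406), 31.768583297729492)
[523.8475607  288.2641232  253.16469882] [[-0.536, 0.844, -0.0], [0.844, 0.536, -0.0], [0.0, -0.0, -1.0]] [ 0.03 -0.07  0.01]
```

View pics/w1.png

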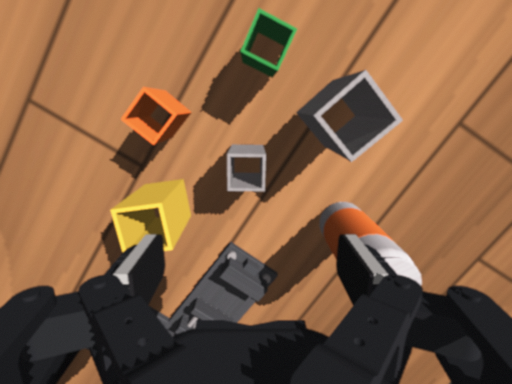

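The wrist view shows the grey tube at (246,168), square to the fingers and midway between them, with clear space for both.

```bash
python3 -m inch '[[0,0,0,0.0,-0.08,0.96,0],[0,0,0,0,0,0.96,0],[0,0,0,0,0,0.96,0],[0,0,0,0,0,0.96,0],[0,0,0,0,0,0.96,0],[0,0,0,0,0,0.96,0],[0,0,0,0,0,0.96,0],[0,0,0,0,0,0.96,0]]' 40
python3 -m inch '[[0,0,0,0,0,0,0],[0,0,0,0,0,0,1],[0,0,0,0,0,0,1],[0,0,0,0,0,0,1],[0,0,0,0,0,0,1],[0,0,0,0,0,0,1],[0,0,0,0,0,0,1],[0,0,0,0,0,0,1]]'
python3 -m inch '[[0,0,0,0,0,0,1],[0,0,0,0,0,0,1],[0,0,0,0,0,0,1],[0,0,0,0,0,0,1]]'
```

```text
clock: 2.83
eef_pos: [522.2, 287.3, 60.2]
tcp_rot: [3.141, 0.0, 2.136]
contact_force: [0.6, 0.1, -0.3]
opening: 1.005
grasp_force: 0.0
clock: 3.5
eef_pos: [522.8, 287.5, 63.0]
tcp_rot: [3.14, 0.0, 2.132]
contact_force: [-2.3, -1.7, 6.1]
opening: 0.471
grasp_force: 42.6
clock: 3.83
eef_pos: [522.8, 287.5, 63.0]
tcp_rot: [3.14, 0.0, 2.132]
contact_force: [-2.3, -1.1, 6.3]
opening: 0.471
grasp_force: 42.6
```

```bash
python3 -m inch '[[0,0,0,0,0,-0.88,1],[0,0,0,0,0,-0.88,1],[0,0,0,0,0,-0.88,1],[0,0,0,0,0,-0.88,1],[0,0,0,0,0,-0.88,1],[0,0,0,0,0,-0.4,1],[0,0,0,0,0,0,1]]' 40
python3 -m inch '[[0,0,0.0343,0,0,0,1],[0,0,0.0343,0,0,0,1],[0,0,0.0343,0,0,0,1],[0,0,0.0343,0,0,0,1],[0,0,0.0343,0,0,0,1],[0,0,0.0343,0,0,0,1],[0,0,0,0,0,0,1]]'
python3 -m inch '[[0,0,0,-0.8,0.45,0,1],[0,0,0,-0.8,0.45,0,1],[0,0,0,-0.8,0.45,0,1],[0,0,0,-0.8,0.45,0,1],[0,0,0,-0.8,0.45,0,1],[0,0,0,-0.8,0.45,0,1],[0,0,0,-0.8,0.45,0,1],[0,0,0,-0.8,0.45,0,1]]'
python3 -m inch '[[0,0,0,0,0,0,1],[0,0,0,0,0,0,1]]'
python3 - <<'E'
from h import *
f=grab_frame("wrist"); cv2.imwrite('pics/w2.png',f['pixels'][:,:,::-1])
C=cloud(f); z=C[:,:,2]
m=(np.hypot(C[:,:,0]-602,C[:,:,1]-152)<45)&(z>34)&(z<42)
print(m.sum(),cv2.minAreaRect(C[m][:,:2].astype(np.float32)))
np.savez('w2.npz',C=C,px=f['pixels'])
p,M=pose();print(p,M.round(3).tolist())
E
```

```text
clock: 4.42
eef_pos: [523.6, 288.0, 184.4]
tcp_rot: [3.136, 0.0, 2.132]
contact_force: [0.5, -0.8, -2.7]
opening: 0.468
grasp_force: 42.3
clock: 5.0
eef_pos: [521.5, 286.8, 179.8]
tcp_rot: [-3.14, 0.001, 1.481]
contact_force: [0.7, -1.3, -2.4]
opening: 0.472
grasp_force: 42.3
clock: 5.67
eef_pos: [598.1, 118.9, 180.2]
tcp_rot: [-3.14, 0.0, 1.489]
contact_force: [0.6, 0.5, -2.4]
opening: 0.472
grasp_force: 42.3
clock: 5.83
eef_pos: [598.1, 119.0, 180.3]
tcp_rot: [-3.14, 0.0, 1.486]
contact_force: [0.4, 0.2, -3.1]
opening: 0.469
grasp_force: 42.3
1708 ((601.4158325195312, 147.38864135742188), (22.251171112060547, 63.6226806640625), 86.22797393798828)
[597.73683679 119.83139623 180.39388068] [[0.084, 0.996, -0.001], [0.996, -0.084, 0.0], [-0.0, -0.001, -1.0]]
```

View pics/w2.png

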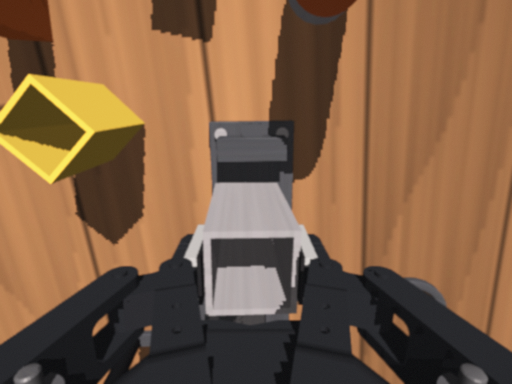

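The wrist view shows the tube's rim at (252,275) in the fingers and the fixed jaw's top at (252,150), square to one another and in line.

Run:
```python
from h import *
C=np.load('w2.npz')['C']; px=np.load('w2.npz')['px'].astype(int); z=C[:,:,2]
sub=np.zeros(z.shape,bool); sub[225:325,196:308]=True
g=px.max(2)-px.min(2)<25
m=sub&g&(px.mean(2)>110)&(z>150)
print(m.sum(),np.percentile(z[m],[5,50,90,97]))
zt=np.percentile(z[m],92); m&=z>zt-6
print(m.sum(),cv2.minAreaRect(C[m][:,:2].astype(np.float32)))
# base plate edges: z 6..14 near y>100
b=(np.abs(z-10)<4)&(np.abs(C[:,:,0]-600)<55)&(C[:,:,1]>120)&(C[:,:,1]<185)&(px.mean(2)<90)&g
X=C[b]; print('plate',b.sum(),cv2.minAreaRect(X[:,:2].astype(np.float32)))
f=grab_frame("top");C=cloud(f);z=C[:,:,2]
m=(np.hypot(C[:,:,0]-600,C[:,:,1]-120)<45)&(z>175)&(z<205); print('top tube',m.sum(),cv2.minAreaRect(C[m][:,:2].astype(np.float32)),np.median(z[m]))
```

```text
5730 [164.18577724 189.77946722 194.62089161 195.33705776]
3089 ((604.163818359375, 136.79248046875), (89.687744140625, 45.36906814575195), 63.40950393676758)
plate 1413 ((601.716552734375, 144.7795867919922), (51.21526336669922, 83.8128433227539), 88.62225341796875)
top tube 19 ((574.4698486328125, 109.84440612792969), (6.291254997253418, 27.442977905273438), 56.012962341308594) 192.13697187392177
```

Run:
```python
from h import *
f=grab_frame("wrist"); p,M=pose(); zb=p[2]-63
for n,uv,z in [('rim+y',[(204,234),(301,234)],zb+75),('bottom+y',[(217,183),(281,183)],zb),('jaw back',[(217,137),(287,137)],38),('jaw front',[(217,162),(287,162)],38)]:
    q=plane(f,uv,z); print(n,q.round(1).tolist(),'mid tool xy rel TCP',((q.mean(0)-p)@M)[:2].round(1))
```

```text
rim+y [[580.2, 139.1, 192.7], [619.8, 135.8, 192.7]] mid tool xy rel TCP [16.9  1. ]
bottom+y [[577.4, 140.8, 117.7], [619.3, 137.3, 117.7]] mid tool xy rel TCP [18.3 -0.7]
jaw back [[571.1, 162.8, 38.0], [633.9, 157.5, 38.0]] mid tool xy rel TCP [39.7  1.7]
jaw front [[568.5, 140.1, 38.0], [632.8, 134.7, 38.0]] mid tool xy rel TCP [16.9  1.7]
```

```bash
python3 -m inch '[[0,0,0,-0.24,0.06,0,1],[0,0,0,0,0,0.7,1],[0,0,0,0,0,0.7,1],[0,0,0,0,0,0.7,1],[0,0,0,0,0,0.7,1],[0,0,0,0,0,0,1],[0,0,0,0,0,0,1]]'
python3 - <<'E'
from h import *
f=grab_frame("wrist"); cv2.imwrite('pics/w3.png',cv2.resize(f['pixels'][60:300,130:380,::-1],None,fx=2.4,fy=2.4))
t=grab_frame("scene"); cv2.imwrite('pics/s3.png',cv2.resize(t['pixels'][130:290,190:390,::-1],None,fx=3.5,fy=3.5))
C=cloud(f); z=C[:,:,2]
m=(np.hypot(C[:,:,0]-602,C[:,:,1]-150)<45)&(z>34)&(z<42)
print(m.sum(),cv2.minAreaRect(C[m][:,:2].astype(np.float32)))
p,M=pose();print(p)
E
```

```text
clock: 6.57
eef_pos: [598.4, 114.2, 110.7]
tcp_rot: [-3.14, 0.001, 1.486]
contact_force: [0.5, 0.1, -2.8]
opening: 0.466
grasp_force: 42.3
3105 ((601.4620361328125, 147.54054260253906), (22.17774200439453, 63.99245071411133), 85.9373779296875)
[599.81373672 114.33216847 112.3114525 ]
```

View pics/w3.png

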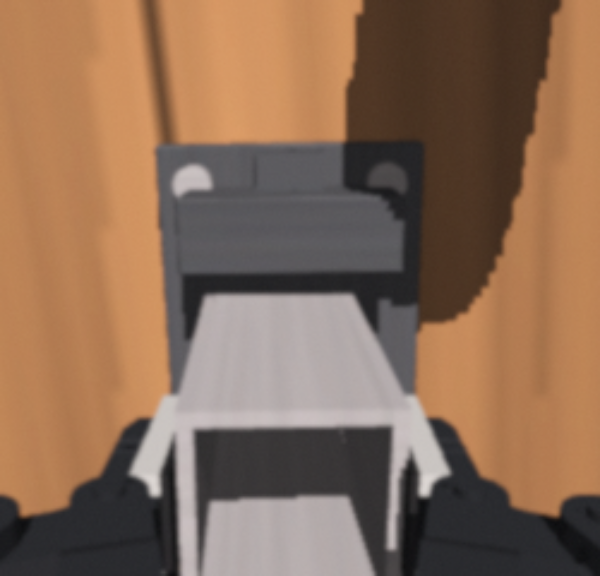

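View pics/s3.png

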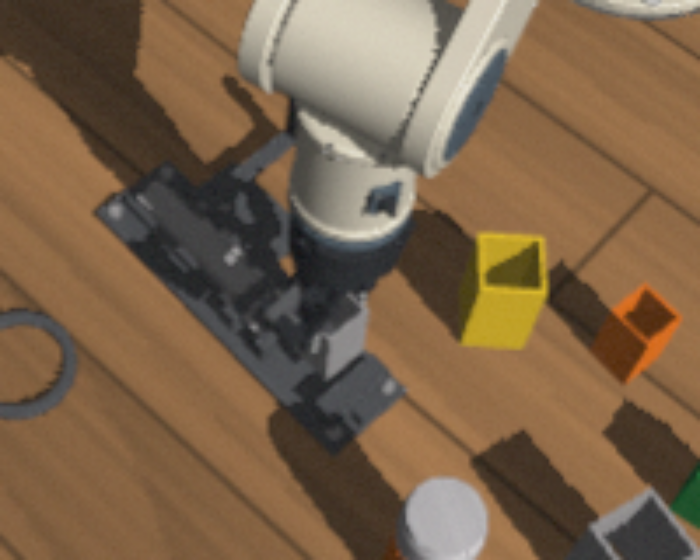

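The wrist crop shows the tube's lower edge at frame pixels (216..277, 182) and the fixed jaw's front top edge at (205..298, 173). The scene crop shows the tube over the bed near the fixed jaw, upright.

Run:
```python
from h import *
f=grab_frame("wrist"); p,M=pose()
for n,uv,z in [('tube',[(216.3,182.5),(277.2,182.5)],p[2]-63),('jaw',[(205.4,173),(297.9,173)],38)]:
    q=plane(f,uv,z); print(n,q.round(1).tolist(),((q.mean(0)-p)@M)[:2].round(1))
print(p)
```

```text
tube [[579.4, 135.2, 49.6], [619.2, 131.8, 49.6]] [19.  -2.5]
jaw [[571.0, 139.6, 38.0], [634.7, 134.2, 38.0]] [22.7  0.8]
[600.01136146 114.30774168 112.58526114]
```

```bash
python3 -m inch '[[0,0,0,0,0.12,0,1],[0,0,0,0,0,0.5,1],[0,0,0,0,0,0.5,1],[0,0,0,0,0,0.3,1],[0,0,0,0,0,0,1],[0,0,0,0,0,0,1]]'
python3 -m inch '[[0,0,0,0,0,0.08,1],[0,0,0,0,0,0,1]]'
python3 -m inch '[[0,0,0,0,0,0.08,1],[0,0,0,0,0,0,1]]'
```

```text
clock: 7.22
eef_pos: [601.4, 113.6, 77.6]
tcp_rot: [-3.139, 0.001, 1.485]
contact_force: [0.5, 0.4, -1.8]
opening: 0.467
grasp_force: 42.3
clock: 7.38
eef_pos: [602.3, 113.8, 76.7]
tcp_rot: [3.141, -0.0, 1.485]
contact_force: [0.2, -1.0, -2.7]
opening: 0.473
grasp_force: 42.3
clock: 7.55
eef_pos: [602.2, 113.8, 74.8]
tcp_rot: [3.141, -0.0, 1.485]
contact_force: [-0.1, 1.0, -2.4]
opening: 0.475
grasp_force: 42.3
```

```bash
python3 -m inch '[[0,0,0,0,0,0.05,1],[0,0,0,0,0,0,1]]'; python3 -m inch '[[0,0,0,0,0,0.05,1],[0,0,0,0,0,0,1]]'; python3 -m inch '[[0,0,0,0,0,0.04,1],[0,0,0,0,0,0,1]]'
```

```text
clock: 7.72
eef_pos: [602.2, 113.8, 73.5]
tcp_rot: [3.141, -0.0, 1.485]
contact_force: [-0.9, 0.3, -3.2]
opening: 0.469
grasp_force: 42.3
clock: 7.88
eef_pos: [602.5, 113.9, 72.8]
tcp_rot: [3.141, -0.0, 1.485]
contact_force: [-1.0, 0.3, 1.1]
opening: 0.469
grasp_force: 39.8
clock: 8.05
eef_pos: [602.7, 113.9, 72.1]
tcp_rot: [3.14, -0.0, 1.485]
contact_force: [-0.9, 0.6, 4.8]
opening: 0.466
grasp_force: 39.3
```

Touching the bed. Now push toward the fixed jaw (+tool x) in small steps.

```bash
for i in 1; do python3 -m inch '[[0,0,0,0.08,0,0,1],[0,0,0,0,0,0,1]]'; python3 -m inch '[[0,0,0,0.06,0,0,1],[0,0,0,0,0,0,1]]'; python3 -m inch '[[0,0,0,0.05,0,0,1],[0,0,0,0,0,0,1]]'; done
```

```text
clock: 8.22
eef_pos: [602.7, 115.4, 72.0]
tcp_rot: [3.141, 0.001, 1.486]
contact_force: [-1.7, -3.6, 5.1]
opening: 0.465
grasp_force: 41.0
clock: 8.38
eef_pos: [602.7, 116.7, 71.9]
tcp_rot: [3.141, 0.001, 1.486]
contact_force: [-2.3, -5.0, 6.2]
opening: 0.464
grasp_force: 41.3
clock: 8.55
eef_pos: [602.8, 117.2, 71.9]
tcp_rot: [3.141, 0.002, 1.487]
contact_force: [-1.0, -9.4, 7.1]
opening: 0.468
grasp_force: 40.8
```

```bash
python3 -m inch '[[0,0,0,0.04,0,0,1],[0,0,0,0,0,0,1]]'; python3 -m inch '[[0,0,0,0.03,0,0,1],[0,0,0,0,0,0,1]]'
```

```text
clock: 8.72
eef_pos: [602.9, 117.4, 71.9]
tcp_rot: [3.141, 0.003, 1.487]
contact_force: [-1.8, -14.2, 6.6]
opening: 0.46
grasp_force: 41.0
clock: 8.88
eef_pos: [602.9, 117.5, 72.0]
tcp_rot: [3.141, 0.004, 1.487]
contact_force: [-2.2, -18.0, 9.4]
opening: 0.466
grasp_force: 41.1
```

```bash
python3 -m inch '[[0,0,0,-0.06,0,0,1],[0,0,0,0,0,0,1],[0,0,0,0,0,0,0.4],[0,0,0,0,0,0,0.2],[0,0,0,0,0,0,0],[0,0,0,0,0,0,0],[0,0,0,0,0,0,0],[0,0,0,0,0,0,0]]'
python3 -m inch '[[0,0,0,0,0,-0.5,0],[0,0,0,0,0,-0.9,0],[0,0,0,0,0,-0.9,0],[0,0,0,0,0,-0.9,0],[0,0,0,0,0,-0.9,0],[0,0,0,0,0,-0.9,0],[0,0,0,0,0,-0.9,0],[0,0,0,0,0,0,0]]'
python3 - <<'E'
from h import *
f=grab_frame("wrist"); cv2.imwrite('pics/w4.png',f['pixels'][:,:,::-1])
C=cloud(f); z=C[:,:,2]
for n,lo,hi,c in(('jaw',34,42,(602,148)),('tube',79,91,(602,117))):
    m=(np.hypot(C[:,:,0]-c[0],C[:,:,1]-c[1])<(40 if n=='jaw' else 35))&(z>lo)&(z<hi)
    if n=='jaw': m&=C[:,:,1]>132
    print(n,m.sum(),cv2.minAreaRect(C[m][:,:2].astype(np.float32)))
f=grab_frame("top"); C=cloud(f); z=C[:,:,2]
m=(np.hypot(C[:,:,0]-456,C[:,:,1]+48)<20)&(z>90)&(z<112);print(m.sum(),C[m].mean(0))
p,M=pose();print(p)
E
```

```text
clock: 9.55
eef_pos: [602.6, 118.9, 71.2]
tcp_rot: [-3.142, -0.0, 1.485]
contact_force: [0.8, -0.3, -0.3]
opening: 0.996
grasp_force: 0.0
clock: 10.22
eef_pos: [605.0, 119.3, 224.6]
tcp_rot: [3.134, -0.002, 1.485]
contact_force: [1.6, 0.5, 0.0]
opening: 0.999
grasp_force: 0.0
jaw 1309 ((601.3624877929688, 147.10806274414062), (22.84539222717285, 63.35997009277344), 85.73958587646484)
tube 667 ((601.8426513671875, 116.02986145019531), (40.42255401611328, 39.730655670166016), 85.42420196533203)
23 [456.1596039  -48.46256627 100.8154058 ]
[603.17345092 118.87795578 220.56711365]
```

View pics/w4.png

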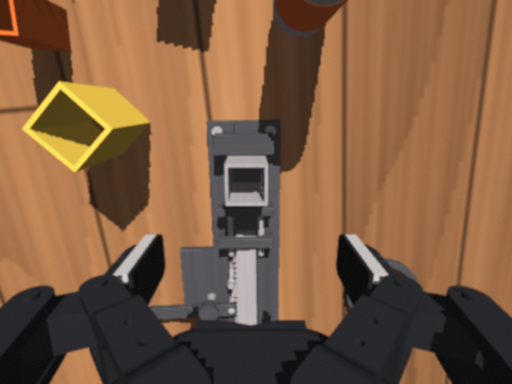

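The wrist view shows the tube on the bed at (246,180), square and up against the fixed jaw (top edge at v≈155), with the fingers clear. The lever's pivot is near (210,312).

```bash
python3 -m inch '[[0,0,0,-0.89,-0.67,0,0],[0,0,0,-0.89,-0.67,0,0],[0,0,0,-0.89,-0.67,0,0],[0,0,0,-0.89,-0.67,0,0],[0,0,0,-0.89,-0.67,0,0],[0,0,0,-0.89,-0.67,0,0],[0,0,0,-0.89,-0.67,0,0],[0,0,0,-0.89,-0.67,0,0]]'
python3 -m inch '[[0,0,-0.0385,0,0,0,0],[0,0,-0.0385,0,0,0,0],[0,0,-0.0385,0,0,0,0],[0,0,-0.0385,0,0,0,0],[0,0,-0.0385,0,0,0,0],[0,0,-0.0385,0,0,0,0],[0,0,-0.0385,0,0,0,0]]'
python3 -m inch '[[0,0,-0.0385,0,0,0,0],[0,0,-0.0385,0,0,0,0],[0,0,-0.0385,0,0,0,0],[0,0,-0.0385,0,0,0,0],[0,0,-0.0385,0,0,0,0],[0,0,-0.0385,0,0,0,0],[0,0,0,0,0,0,0],[0,0,0,0,0,0,0]]'
python3 - <<'E'
from h import *
f=grab_frame("wrist"); cv2.imwrite('pics/w5.png',f['pixels'][:,:,::-1])
C=cloud(f); z=C[:,:,2]
m=(np.hypot(C[:,:,0]-456,C[:,:,1]+48)<20)&(z>92)&(z<110);print(m.sum(),C[m].mean(0),np.median(C[m],axis=0))
p,M=pose();print(p,M.round(3).tolist(),togo([456,-48.5,78]),r.sense()['qpos'])
t=grab_frame("top");C=cloud(t);z=C[:,:,2]
m=(np.hypot(C[:,:,0]-602,C[:,:,1]-117)<35)&(z>79)&(z<95);print(m.sum(),cv2.minAreaRect(C[m][:,:2].astype(np.float32)) if m.sum()>3 else'')
m=(np.hypot(C[:,:,0]-602,C[:,:,1]-152)<40)&(z>32)&(z<45)&(C[:,:,1]>138);print(m.sum(),cv2.minAreaRect(C[m][:,:2].astype(np.float32)))
E
```

```text
clock: 10.98
eef_pos: [452.1, -47.8, 217.9]
tcp_rot: [-3.14, 0.0, 1.486]
contact_force: [-0.2, -1.0, 0.1]
opening: 0.996
grasp_force: 0.0
clock: 11.57
eef_pos: [453.1, -47.1, 218.0]
tcp_rot: [-3.14, -0.001, 2.338]
contact_force: [0.6, -1.1, -0.3]
opening: 0.998
grasp_force: 0.0
clock: 12.23
eef_pos: [453.3, -47.1, 218.2]
tcp_rot: [3.142, -0.001, 3.054]
contact_force: [0.3, 0.6, 0.2]
opening: 0.998
grasp_force: 0.0
286 [453.33254845 -51.33517036 100.75892359] [453.23069079 -51.43083476 101.45429271]
[453.45687377 -47.09567936 218.31862782] [[-0.996, 0.088, -0.001], [0.088, 0.996, 0.0], [0.001, 0.0, -1.0]] [-0.11 -0.05  5.61] [-1.06794831e-01  1.29852651e-01  2.01695828e+00  2.78001299e-05
  9.95855442e-01 -1.58926719e+00]
78 ((603.0150756835938, 119.08918762207031), (40.44816970825195, 41.265228271484375), 85.77725982666016)
146 ((601.56005859375, 149.9613037109375), (24.706361770629883, 62.297367095947266), 85.75599670410156)
```

View pics/w5.png

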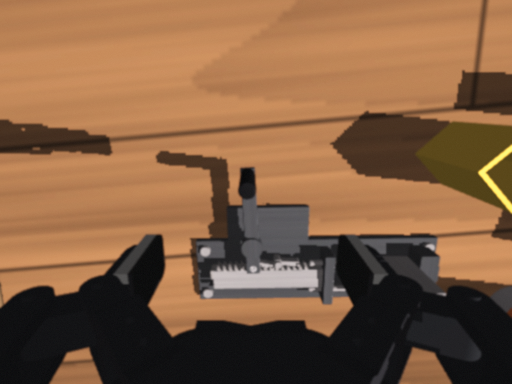

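The wrist view shows the handle at (248,180), with its lever running down to the pivot at about (252,265) and the rack just below. Before taking the handle I check that the tube is midway across the clamp.

Run:
```python
from h import *
t=grab_frame("top"); w=grab_frame("wrist"); s=grab_frame("scene")
def lat(f,name,base=None):
    C=cloud(f);P=C.reshape(-1,3);col=f['pixels'].reshape(-1,3).astype(int)
    d0=np.array([.08,.9968]);e0=np.array([.9968,-.08]);o=np.array([602,150.])
    q=(P[:,:2]-o);a=q@e0;b=q@d0
    dark=(col.max(1)<115)&(col.max(1)-col.min(1)<25)
    pl=dark&(P[:,2]>5)&(P[:,2]<60)&(np.abs(a)<60)&(b>-290)&(b<25)
    # +x plate edge by bins along b
    pts=[]
    for k in range(-260,10,12):
        m=pl&(np.abs(b-k)<6)&(P[:,2]<16)
        if m.sum()>8: pts.append((k,np.percentile(a[m],98)))
    pts=np.array(pts); 
    if len(pts)>4:
        c=np.polyfit(pts[:,0],pts[:,1],1); res=pts[:,1]-np.polyval(c,pts[:,0]); g=np.abs(res)<3; c=np.polyfit(pts[g,0],pts[g,1],1); print(name,'edge slope',c.round(4),'n',g.sum())
    for n,lo,hi,b0,b1 in(('jaw',33,44,-7,7),('tube',78,92,-52,-14)):
        m=(P[:,2]>lo)&(P[:,2]<hi)&(b>b0)&(b<b1)&(np.abs(a)<45)
        if m.sum()>5: print(name,n,m.sum(),'lat',np.percentile(a[m],[1,99]).round(1),'long',np.percentile(b[m],[1,99]).round(1))
for f,n in((t,'top'),(s,'scene'),(w,'wrist')): lat(f,n)
z=np.load('f0.npz'); lat({k[:-1]:z[k] for k in z.files if k[-1]=='t'},'top0')
```

```text
top edge slope [-7.80000e-03  4.15519e+01] n 23
top jaw 101 lat [-31.1  31.1] long [-7.   6.9]
top tube 58 lat [-16.9  23.7] long [-50.6 -14. ]
scene edge slope [-5.00000e-03  4.24999e+01] n 23
scene jaw 101 lat [-31.3  32.4] long [-6.6  6.8]
scene tube 79 lat [-17.5  24. ] long [-51.7 -14.1]
wrist edge slope [-2.02000e-02  3.68747e+01] n 2
wrist jaw 282 lat [-33.3  -2.1] long [-6.6  6.6]
wrist tube 103 lat [-18.6 -15.7] long [-34.5 -14.4]
top0 edge slope [-6.10000e-03  4.16492e+01] n 23
top0 jaw 113 lat [-30.9  31. ] long [-6.8  6.8]
```

The tube stands about 3 mm off midway, toward +x. I'll go back and regrip it centred.

```bash
python3 -m inch '[[0,0,0.0385,0,0,0,0],[0,0,0.0385,0,0,0,0],[0,0,0.0385,0,0,0,0],[0,0,0.0385,0,0,0,0],[0,0,0.0385,0,0,0,0],[0,0,0.0385,0,0,0,0],[0,0,0.0385,0,0,0,0]]'
python3 -m inch '[[0,0,0.0385,0,0,0,0],[0,0,0.0385,0,0,0,0],[0,0,0.0385,0,0,0,0],[0,0,0.0385,0,0,0,0],[0,0,0.0385,0,0,0,0],[0,0,0.0385,0,0,0,0],[0,0,0,0,0,0,0]]'
python3 -m inch '[[0,0,0,0.88,0.66,0,0],[0,0,0,0.88,0.66,0,0],[0,0,0,0.88,0.66,0,0],[0,0,0,0.88,0.66,0,0],[0,0,0,0.88,0.66,0,0],[0,0,0,0.88,0.66,0,0],[0,0,0,0.88,0.66,0,0],[0,0,0,0.88,0.66,0,0]]'
python3 -m inch '[[0,0,0,0,0,0,0],[0,0,0,0,0,0,0]]'
python3 -c "
from h import *
import time
print(np.mean([togo([599.7,118,76]) for _ in range(5)],0),pose())"
```

```text
clock: 13.07
eef_pos: [453.9, -47.1, 218.8]
tcp_rot: [3.142, 0.0, 2.204]
contact_force: [-0.2, -0.1, -0.7]
opening: 0.997
grasp_force: 0.0
clock: 13.65
eef_pos: [453.9, -47.2, 218.8]
tcp_rot: [-3.142, -0.0, 1.478]
contact_force: [1.0, -0.4, 0.1]
opening: 0.998
grasp_force: 0.0
clock: 14.32
eef_pos: [601.2, 118.1, 218.6]
tcp_rot: [-3.141, 0.0, 1.489]
contact_force: [1.0, 0.1, 0.3]
opening: 1.001
grasp_force: 0.0
clock: 14.48
eef_pos: [600.8, 117.8, 218.3]
tcp_rot: [-3.141, 0.0, 1.49]
contact_force: [0.1, -0.6, -0.8]
opening: 1.003
grasp_force: 0.0
[ 0.01 -0.04  5.69] (array([600.80407321, 117.79766897, 218.28881949]), array([[ 8.10770019e-02,  9.96707732e-01, -4.66167845e-04],
       [ 9.96707821e-01, -8.10770848e-02, -1.61681567e-04],
       [-1.98944798e-04, -4.51524481e-04, -9.99999878e-01]]))
```

```bash
python3 -m inch '[[0,0,0,0,-0.04,0.8,0],[0,0,0,0,0,0.8,0],[0,0,0,0,0,0.8,0],[0,0,0,0,0,0.8,0],[0,0,0,0,0,0.8,0],[0,0,0,0,0,0.8,0],[0,0,0,0,0,0.8,0],[0,0,0,0,0,0.05,0]]' 25
python3 -m inch '[[0,0,0,0,0,0,0.3],[0,0,0,0,0,0,0.4],[0,0,0,0,0,0,1],[0,0,0,0,0,0,1],[0,0,0,0,0,0,1],[0,0,0,0,0,0,1],[0,0,0,0,0,0,1],[0,0,0,0,0,0,1]]'
python3 -m inch '[[0,0,0,0.04,0,0,1],[0,0,0,0,0,0,1]]'
```

```text
clock: 15.15
eef_pos: [596.3, 115.6, 74.2]
tcp_rot: [-3.136, 0.002, 1.486]
contact_force: [-1.2, 0.7, -0.2]
opening: 1.001
grasp_force: 0.0
clock: 15.82
eef_pos: [600.5, 117.1, 79.1]
tcp_rot: [3.139, -0.0, 1.486]
contact_force: [0.6, -1.7, 7.3]
opening: 0.462
grasp_force: 30.2
clock: 15.98
eef_pos: [600.5, 117.5, 79.1]
tcp_rot: [3.139, 0.001, 1.486]
contact_force: [0.7, -4.8, 8.5]
opening: 0.468
grasp_force: 30.3
```

```bash
python3 -m inch '[[0,0,0,0.04,-0.03,0,1],[0,0,0,0,0,0,1]]'; python3 -m inch '[[0,0,0,0.05,0,0,1],[0,0,0,0,0,0,1]]'
```

```text
clock: 16.15
eef_pos: [600.5, 117.9, 79.2]
tcp_rot: [3.138, 0.002, 1.487]
contact_force: [2.4, -9.7, 6.2]
opening: 0.461
grasp_force: 29.9
clock: 16.32
eef_pos: [600.8, 118.6, 79.2]
tcp_rot: [3.138, 0.002, 1.487]
contact_force: [3.4, -10.9, 7.1]
opening: 0.463
grasp_force: 29.1
```

```bash
python3 -m inch '[[0,0,0,0.03,-0.03,0,1],[0,0,0,0,0,0,1],[0,0,0,-0.06,0,0,1],[0,0,0,0,0,0,0.4],[0,0,0,0,0,0,0.2],[0,0,0,0,0,0,0],[0,0,0,0,0,0,0],[0,0,0,0,0,0,0]]'
python3 -m inch '[[0,0,0,0,0,0,0],[0,0,0,0,0,-0.5,0],[0,0,0,0,0,-0.9,0],[0,0,0,0,0,-0.9,0],[0,0,0,0,0,-0.9,0],[0,0,0,0,0,-0.9,0],[0,0,0,0,0,-0.9,0],[0,0,0,0,0,-0.6,0]]'
python3 -m inch '[[0,0,0,-0.89,-0.66,0,0],[0,0,0,-0.89,-0.66,0,0],[0,0,0,-0.89,-0.66,0,0],[0,0,0,-0.89,-0.66,0,0],[0,0,0,-0.89,-0.66,0,0],[0,0,0,-0.89,-0.66,0,0],[0,0,0,-0.89,-0.66,0,0],[0,0,0,-0.89,-0.66,0,0]]'
python3 -m inch '[[0,0,-0.0385,0,0,0,0],[0,0,-0.0385,0,0,0,0],[0,0,-0.0385,0,0,0,0],[0,0,-0.0385,0,0,0,0],[0,0,-0.0385,0,0,0,0],[0,0,-0.0385,0,0,0,0],[0,0,-0.0385,0,0,0,0]]'
python3 -m inch '[[0,0,-0.0385,0,0,0,0],[0,0,-0.0385,0,0,0,0],[0,0,-0.0385,0,0,0,0],[0,0,-0.0385,0,0,0,0],[0,0,-0.0385,0,0,0,0],[0,0,-0.0385,0,0,0,0],[0,0,0,0,0,0,0],[0,0,0,0,0,0,0]]'
python3 - <<'E'
from h import *
for n in('top','scene'):
    f=grab_frame(n)
    P=cloud(f).reshape(-1,3); e0=np.array([.9968,-.08]);d0=np.array([.08,.9968]); q=P[:,:2]-[602,150]; a=q@e0;b=q@d0
    for k,lo,hi,b0,b1 in(('jaw',33,44,-7,7),('tube',78,92,-54,-10)):
        m=(P[:,2]>lo)&(P[:,2]<hi)&(b>b0)&(b<b1)&(np.abs(a)<45)
        print(n,k,m.sum(),'lat',np.percentile(a[m],[1,99]).round(1),'long',np.percentile(b[m],[1,99]).round(1))
    m=(np.hypot(P[:,0]-456,P[:,1]+48)<20)&(P[:,2]>92)&(P[:,2]<112)
    if m.any(): print('handle',m.sum(),P[m].mean(0))
    # pad/jaw top profile along the clamp at |a|<6
    m=(np.abs(a)<25)&(b>-130)&(b<-50)&(P[:,2]>30)&(P[:,2]<60); print('slide jaw front b',np.percentile(b[m],[90,98]).round(1))
f=grab_frame('wrist');C=cloud(f);z=C[:,:,2];m=(np.hypot(C[:,:,0]-456,C[:,:,1]+48)<20)&(z>92)&(z<110);print(m.sum(),C[m].mean(0))
print(togo([456,-48.5,78]),pose())
E
```

```text
clock: 16.98
eef_pos: [597.9, 119.9, 77.4]
tcp_rot: [-3.141, 0.0, 1.486]
contact_force: [0.5, -0.1, 0.2]
opening: 0.996
grasp_force: 0.0
clock: 17.65
eef_pos: [598.8, 119.8, 220.9]
tcp_rot: [3.139, -0.001, 1.485]
contact_force: [0.5, 0.4, 0.3]
opening: 1.0
grasp_force: 0.0
clock: 18.32
eef_pos: [450.5, -47.2, 218.4]
tcp_rot: [3.141, 0.0, 1.486]
contact_force: [0.6, 0.3, 0.6]
opening: 0.994
grasp_force: 0.0
clock: 18.9
eef_pos: [451.5, -46.4, 218.4]
tcp_rot: [3.141, 0.001, 2.338]
contact_force: [-0.5, -0.3, 0.1]
opening: 1.002
grasp_force: 0.0
clock: 19.57
eef_pos: [451.5, -46.4, 218.2]
tcp_rot: [-3.142, 0.001, 3.054]
contact_force: [0.8, 0.2, -0.5]
opening: 0.998
grasp_force: 0.0
top jaw 94 lat [-31.2  30.6] long [-6.1  6.6]
top tube 77 lat [-17.2  23.4] long [-51.3 -11.2]
slide jaw front b [-71.2 -50.8]
scene jaw 108 lat [-29.2  32.8] long [-6.9  6.4]
scene tube 93 lat [-17.2  24.4] long [-53.3 -13.1]
handle 24 [457.88281198 -49.75973542  98.89858071]
slide jaw front b [-51.1 -50.2]
282 [453.41030274 -51.20445486 100.8166546 ]
[-0.19 -0.07  5.59] (array([451.48359119, -46.44208598, 217.81869154]), array([[-9.96211715e-01,  8.69604059e-02,  3.27904540e-04],
       [ 8.69603908e-02,  9.96211768e-01, -5.99803943e-05],
       [-3.31878280e-04, -3.12384646e-05, -9.99999944e-01]]))
```

The cameras still put the tube about 3 mm off midway. Against a 64 mm jaw with 12 mm of spare width each side, that is acceptable. Now the handle.

```bash
python3 -m inch '[[0,0,0,-0.18,-0.1,0.78,0],[0,0,0,0,0,0.78,0],[0,0,0,0,0,0.78,0],[0,0,0,0,0,0.78,0],[0,0,0,0,0,0.78,0],[0,0,0,0,0,0.78,0],[0,0,0,0,0,0.78,0],[0,0,0,0,0,0,0]]' 30
python3 -m inch '[[0,0,0,0,0,0,1],[0,0,0,0,0,0,1],[0,0,0,0,0,0,1],[0,0,0,0,0,0,1],[0,0,0,0,0,0,1],[0,0,0,0,0,0,1],[0,0,0,0,0,0,1],[0,0,0,0,0,0,1]]'
python3 -m inch '[[0,0,0,0,0,0,1],[0,0,0,0,0,0,1],[0,0,0,0,0,0,1]]'
python3 - <<'E'
from h import *
f=grab_frame("wrist"); cv2.imwrite('pics/w6.png',f['pixels'][:,:,::-1])
E
```

```text
clock: 20.38
eef_pos: [453.7, -49.1, 78.4]
tcp_rot: [3.141, -0.005, 3.056]
contact_force: [-1.5, -0.3, -0.1]
opening: 0.999
grasp_force: 0.0
clock: 21.05
eef_pos: [456.1, -49.4, 81.8]
tcp_rot: [-3.142, 0.001, 3.057]
contact_force: [-1.6, 0.4, 6.4]
opening: 0.176
grasp_force: 29.1
clock: 21.3
eef_pos: [456.1, -49.4, 81.8]
tcp_rot: [-3.142, 0.001, 3.057]
contact_force: [-0.9, -0.8, 8.3]
opening: 0.176
grasp_force: 29.1
```

View pics/w6.png

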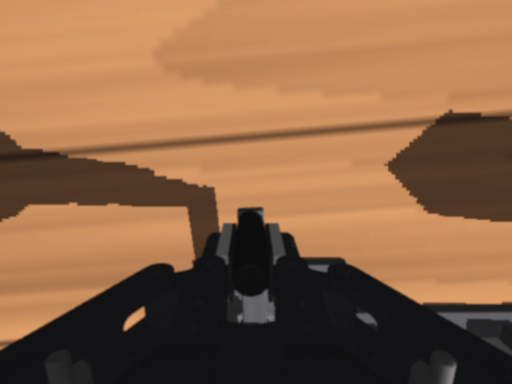

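The handle is held between the pads at (252,255). First I find the +y end stop, since the return stroke moves nothing.

```bash
python3 -m inch '[[0,0,0,0,0.2,0,1],[0,0,0,0,0.2,0,1],[0,0,0,0,0,0,1]]'; python3 -m inch '[[0,0,0,-0.03,0.16,0,1],[0,0,0,0,0,0,1]]';python3 -m inch '[[0,0,0,-0.03,0.12,0,1],[0,0,0,0,0,0,1]]'
```

```text
clock: 21.6
eef_pos: [456.4, -39.2, 81.7]
tcp_rot: [-3.141, -0.0, 3.057]
contact_force: [-3.2, -1.9, 9.4]
opening: 0.181
grasp_force: 29.4
clock: 21.77
eef_pos: [457.2, -35.4, 81.7]
tcp_rot: [-3.141, -0.001, 3.057]
contact_force: [-4.2, -0.5, 9.0]
opening: 0.18
grasp_force: 29.6
clock: 21.93
eef_pos: [458.2, -32.5, 81.6]
tcp_rot: [-3.141, -0.001, 3.057]
contact_force: [-4.7, -0.7, 9.7]
opening: 0.181
grasp_force: 29.6
```

```bash
python3 -m inch '[[0,0,0,-0.05,0.12,0,1],[0,0,0,0,0,0,1]]'; python3 -m inch '[[0,0,0,-0.05,0.1,0,1],[0,0,0,0,0,0,1]]'
```

```text
clock: 22.1
eef_pos: [459.2, -29.6, 81.6]
tcp_rot: [-3.141, -0.002, 3.057]
contact_force: [-7.0, -1.1, 11.7]
opening: 0.179
grasp_force: 29.8
clock: 22.27
eef_pos: [460.1, -27.3, 81.5]
tcp_rot: [-3.141, -0.003, 3.057]
contact_force: [-8.0, -1.0, 12.5]
opening: 0.178
grasp_force: 29.9
```

```bash
python3 -m inch '[[0,0,0,0.06,0.1,0,1],[0,0,0,0,0,0,1]]'; python3 -m inch '[[0,0,0,0,0.1,0,1],[0,0,0,0,0,0,1]]'; python3 -m inch '[[0,0,0,-0.02,0.1,0,1],[0,0,0,0,0,0,1]]'
```

```text
clock: 22.43
eef_pos: [460.0, -26.9, 81.6]
tcp_rot: [-3.137, 0.0, 3.06]
contact_force: [-4.0, -23.6, 5.5]
opening: 0.181
grasp_force: 30.3
clock: 22.6
eef_pos: [459.9, -26.5, 81.5]
tcp_rot: [-3.134, -0.0, 3.062]
contact_force: [-4.8, -43.5, 5.2]
opening: 0.176
grasp_force: 32.0
clock: 22.77
eef_pos: [460.0, -26.2, 81.5]
tcp_rot: [-3.131, -0.002, 3.064]
contact_force: [-8.7, -63.4, 9.0]
opening: 0.176
grasp_force: 35.9
```

```bash
python3 -m inch '[[0,0,0,0.03,-0.3,0,1],[0,0,0,0,0,0,1]]'; python3 -m inch '[[0,0,0,0.04,-0.2,0,1],[0,0,0,0.03,-0.2,0,1],[0,0,0,0.02,-0.2,0,1],[0,0,0,0.01,-0.2,0,1],[0,0,0,-0.01,-0.2,0,1],[0,0,0,-0.02,-0.2,0,1],[0,0,0,-0.02,-0.2,0,1],[0,0,0,0,0,0,1]]'; python3 -m inch '[[0,0,0,-0.02,-0.1,0,1],[0,0,0,0,0,0,1]]';  python3 -m inch '[[0,0,0,-0.02,-0.06,0,1],[0,0,0,0,0,0,1]]';  python3 -m inch '[[0,0,0,0,-0.04,0,1],[0,0,0,0,0,0,1]]'
```

```text
clock: 22.93
eef_pos: [459.3, -28.6, 81.6]
tcp_rot: [-3.141, -0.0, 3.056]
contact_force: [-2.6, -2.1, 5.4]
opening: 0.183
grasp_force: 30.4
clock: 23.6
eef_pos: [454.1, -61.9, 81.3]
tcp_rot: [3.141, -0.003, 3.058]
contact_force: [-5.8, 1.3, 8.6]
opening: 0.177
grasp_force: 30.7
clock: 23.77
eef_pos: [454.7, -64.2, 81.3]
tcp_rot: [3.141, -0.002, 3.058]
contact_force: [-5.4, 1.7, 7.3]
opening: 0.176
grasp_force: 30.6
clock: 23.93
eef_pos: [454.8, -65.5, 81.3]
tcp_rot: [3.141, -0.003, 3.058]
contact_force: [-6.3, 3.9, 8.3]
opening: 0.173
grasp_force: 30.7
clock: 24.1
eef_pos: [454.8, -66.4, 81.3]
tcp_rot: [3.141, -0.003, 3.058]
contact_force: [-5.1, 4.2, 7.3]
opening: 0.176
grasp_force: 30.6
```

```bash
python3 -m inch '[[0,0,0,0,-0.05,0,1],[0,0,0,0,0,0,1]]';  python3 -m inch '[[0,0,0,0,-0.05,0,1],[0,0,0,0,0,0,1]]'
```

```text
clock: 24.27
eef_pos: [455.0, -67.5, 81.3]
tcp_rot: [3.141, -0.002, 3.058]
contact_force: [-4.3, 5.4, 7.5]
opening: 0.182
grasp_force: 30.5
clock: 24.43
eef_pos: [454.8, -67.8, 81.2]
tcp_rot: [3.139, -0.003, 3.056]
contact_force: [-3.3, 14.9, 7.5]
opening: 0.179
grasp_force: 30.9
```

```bash
python3 -m inch '[[0,0,0,0.02,0.25,0,1],[0,0,0,0.02,0.2,0,1],[0,0,0,0.02,0.2,0,1],[0,0,0,0.01,0.2,0,1],[0,0,0,-0.01,0.2,0,1],[0,0,0,-0.02,0.2,0,1],[0,0,0,-0.03,0.2,0,1],[0,0,0,-0.03,0.2,0,1]]'; python3 -m inch '[[0,0,0,0,0.05,0,1],[0,0,0,0,0,0,1]]'; python3 -m inch '[[0,0,0,0.04,-0.25,0,1],[0,0,0,0.03,-0.2,0,1],[0,0,0,0.02,-0.2,0,1],[0,0,0,0.01,-0.2,0,1],[0,0,0,-0.01,-0.2,0,1],[0,0,0,-0.02,-0.2,0,1],[0,0,0,-0.02,-0.2,0,1],[0,0,0,0,0,0,1]]'; python3 -m inch '[[0,0,0,-0.02,-0.1,0,1],[0,0,0,0,0,0,1]]';  python3 -m inch '[[0,0,0,-0.01,-0.06,0,1],[0,0,0,0,0,0,1]]';  python3 -m inch '[[0,0,0,0,-0.04,0,1],[0,0,0,0,0,0,1]]'
```

```text
clock: 25.1
eef_pos: [458.1, -28.4, 81.0]
tcp_rot: [-3.141, -0.004, 3.057]
contact_force: [-7.6, -4.6, 6.4]
opening: 0.178
grasp_force: 30.7
clock: 25.27
eef_pos: [458.4, -27.2, 81.0]
tcp_rot: [-3.141, -0.003, 3.058]
contact_force: [-5.1, -2.1, 3.8]
opening: 0.184
grasp_force: 30.6
clock: 25.93
eef_pos: [453.9, -63.2, 80.8]
tcp_rot: [3.141, -0.004, 3.058]
contact_force: [-5.2, 1.0, 2.8]
opening: 0.174
grasp_force: 30.6
clock: 26.1
eef_pos: [454.2, -65.4, 80.9]
tcp_rot: [3.141, -0.004, 3.058]
contact_force: [-5.7, 4.2, 3.1]
opening: 0.179
grasp_force: 30.6
clock: 26.27
eef_pos: [454.2, -66.6, 80.8]
tcp_rot: [3.141, -0.004, 3.058]
contact_force: [-5.3, 4.3, 2.9]
opening: 0.177
grasp_force: 30.7
clock: 26.43
eef_pos: [454.3, -67.4, 80.9]
tcp_rot: [3.141, -0.004, 3.058]
contact_force: [-4.9, 6.2, 3.7]
opening: 0.18
grasp_force: 30.6
```

```bash
python3 -m inch '[[0,0,0,0,-0.04,0,1],[0,0,0,0,0,0,1]]'; python3 -m inch '[[0,0,0,0.02,0.25,0,1],[0,0,0,0.02,0.2,0,1],[0,0,0,0.02,0.2,0,1],[0,0,0,0.01,0.2,0,1],[0,0,0,-0.01,0.2,0,1],[0,0,0,-0.02,0.2,0,1],[0,0,0,-0.03,0.2,0,1],[0,0,0,-0.03,0.2,0,1]]'; python3 -m inch '[[0,0,0,0,0.05,0,1],[0,0,0,0,0,0,1]]'; python3 -m inch '[[0,0,0,0.04,-0.25,0,1],[0,0,0,0.03,-0.2,0,1],[0,0,0,0.02,-0.2,0,1],[0,0,0,0.01,-0.2,0,1],[0,0,0,-0.01,-0.2,0,1],[0,0,0,-0.02,-0.2,0,1],[0,0,0,-0.02,-0.2,0,1],[0,0,0,0,0,0,1]]'; python3 -m inch '[[0,0,0,-0.02,-0.1,0,1],[0,0,0,0,0,0,1]]';  python3 -m inch '[[0,0,0,-0.01,-0.06,0,1],[0,0,0,0,0,0,1]]';  python3 -m inch '[[0,0,0,0,-0.03,0,1],[0,0,0,0,0,0,1]]'
```

```text
clock: 26.6
eef_pos: [454.1, -67.7, 80.8]
tcp_rot: [3.139, -0.004, 3.057]
contact_force: [-3.8, 13.2, 2.4]
opening: 0.179
grasp_force: 30.9
clock: 27.27
eef_pos: [458.0, -28.2, 80.7]
tcp_rot: [-3.141, -0.004, 3.057]
contact_force: [-5.7, -4.3, 1.6]
opening: 0.177
grasp_force: 30.7
clock: 27.43
eef_pos: [458.2, -27.1, 80.7]
tcp_rot: [-3.141, -0.004, 3.058]
contact_force: [-5.0, -5.0, -0.1]
opening: 0.181
grasp_force: 30.8
clock: 28.1
eef_pos: [453.6, -62.9, 80.7]
tcp_rot: [3.141, -0.004, 3.058]
contact_force: [-6.3, 0.1, 0.9]
opening: 0.177
grasp_force: 30.9
clock: 28.27
eef_pos: [453.7, -65.1, 80.6]
tcp_rot: [3.141, -0.005, 3.058]
contact_force: [-6.9, 1.8, 1.5]
opening: 0.176
grasp_force: 31.0
clock: 28.43
eef_pos: [453.9, -66.3, 80.6]
tcp_rot: [3.141, -0.005, 3.058]
contact_force: [-6.1, 5.1, 1.4]
opening: 0.176
grasp_force: 31.0
clock: 28.6
eef_pos: [453.8, -66.9, 80.6]
tcp_rot: [3.141, -0.005, 3.058]
contact_force: [-6.2, 5.7, 1.9]
opening: 0.177
grasp_force: 31.0
```

```bash
python3 -m inch '[[0,0,0,0,-0.06,0,1],[0,0,0,0,0,0,1]]';cat > gap.py <<'E'
from h import *
def go(f,n):
    P=cloud(f).reshape(-1,3); e0=np.array([.9968,-.08]);d0=np.array([.08,.9968]); q=P[:,:2]-[602,150]; a=q@e0;b=q@d0
    m=(a>-30)&(a<30)&(b>-130)&(b<-48)&(P[:,2]>30)&(P[:,2]<46)
    h,_=np.histogram(b[m],np.arange(-130,-47,3)); print(n,dict(zip(range(-130,-50,3),h)))
z=np.load('f0.npz')
for k in 'ts':
    go({x[:-1]:z[x] for x in z.files if x[-1]==k},k+'0')
for n in('top','scene'): go(grab_frame(n),n)
E
python3 gap.py
```

```text
clock: 28.77
eef_pos: [453.9, -67.7, 80.6]
tcp_rot: [3.139, -0.004, 3.057]
contact_force: [-4.2, 13.2, 2.0]
opening: 0.174
grasp_force: 31.2
t0 {-130: np.int64(5), -127: np.int64(5), -124: np.int64(5), -121: np.int64(24), -118: np.int64(23), -115: np.int64(24), -112: np.int64(26), -109: np.int64(4), -106: np.int64(0), -103: np.int64(0), -100: np.int64(1), -97: np.int64(2), -94: np.int64(1), -91: np.int64(1), -88: np.int64(0), -85: np.int64(0), -82: np.int64(13), -79: np.int64(24), -76: np.int64(24), -73: np.int64(18), -70: np.int64(0), -67: np.int64(0), -64: np.int64(0), -61: np.int64(0), -58: np.int64(0), -55: np.int64(0), -52: np.int64(0)}
s0 {-130: np.int64(4), -127: np.int64(4), -124: np.int64(8), -121: np.int64(16), -118: np.int64(19), -115: np.int64(22), -112: np.int64(23), -109: np.int64(0), -106: np.int64(0), -103: np.int64(0), -100: np.int64(0), -97: np.int64(0), -94: np.int64(0), -91: np.int64(0), -88: np.int64(0), -85: np.int64(5), -82: np.int64(13), -79: np.int64(20), -76: np.int64(19), -73: np.int64(16), -70: np.int64(0), -67: np.int64(0), -64: np.int64(0), -61: np.int64
[... 378 characters left out ...]
64(0), -79: np.int64(1), -76: np.int64(0), -73: np.int64(0), -70: np.int64(1), -67: np.int64(1), -64: np.int64(19), -61: np.int64(24), -58: np.int64(22), -55: np.int64(19), -52: np.int64(9)}
scene {-130: np.int64(4), -127: np.int64(3), -124: np.int64(3), -121: np.int64(1), -118: np.int64(3), -115: np.int64(3), -112: np.int64(4), -109: np.int64(4), -106: np.int64(10), -103: np.int64(18), -100: np.int64(20), -97: np.int64(20), -94: np.int64(20), -91: np.int64(0), -88: np.int64(0), -85: np.int64(0), -82: np.int64(0), -79: np.int64(0), -76: np.int64(0), -73: np.int64(0), -70: np.int64(0), -67: np.int64(2), -64: np.int64(6), -61: np.int64(6), -58: np.int64(3), -55: np.int64(2), -52: np.int64(11)}
```

```bash
python3 -m inch '[[0,0,0,0.02,0.25,0,1],[0,0,0,0.02,0.2,0,1],[0,0,0,0.02,0.2,0,1],[0,0,0,0.01,0.2,0,1],[0,0,0,-0.01,0.2,0,1],[0,0,0,-0.02,0.2,0,1],[0,0,0,-0.02,0.2,0,1],[0,0,0,-0.02,0.2,0,1]]'; python3 -m inch '[[0,0,0,0,0.05,0,1],[0,0,0,0,0,0,1]]'; python3 -m inch '[[0,0,0,0.03,-0.25,0,1],[0,0,0,0.03,-0.2,0,1],[0,0,0,0.02,-0.2,0,1],[0,0,0,0.01,-0.2,0,1],[0,0,0,-0.01,-0.2,0,1],[0,0,0,-0.02,-0.2,0,1],[0,0,0,-0.02,-0.2,0,1],[0,0,0,0,0,0,1]]'; python3 -m inch '[[0,0,0,-0.01,-0.1,0,1],[0,0,0,0,0,0,1]]';  python3 -m inch '[[0,0,0,-0.01,-0.06,0,1],[0,0,0,0,0,0,1]]';  python3 -m inch '[[0,0,0,0,-0.03,0,1],[0,0,0,0,0,0,1]]'
cat > gap.py <<'E'
from h import *
e0=np.array([.9968,-.08]);d0=np.array([.08,.9968])
def go(f,n,jr,pr):
    P=cloud(f).reshape(-1,3); q=P[:,:2]-[602,150]; a=q@e0;b=q@d0
    for k,(l,h) in(('jaw',jr),('pad',pr)):
        m=(a>-28)&(a<28)&(b>l)&(b<h)&(P[:,2]>30)&(P[:,2]<46)
        if k=='pad': m&=np.abs(a-3)>21 if pr[1]>-55 else True
        print(n,k,m.sum(),np.percentile(b[m],[50,92]).round(1))
if __name__=='__main__':
    z=np.load('f0.npz')
    for k in 'ts': go({x[:-1]:z[x] for x in z.files if x[-1]==k},k+'0',(-122,-105),(-85,-66))
    for n in('top','scene'): go(grab_frame(n),n,(-104,-76),(-67,-48))
E
python3 gap.py
```

```text
clock: 29.53
eef_pos: [457.0, -28.2, 80.6]
tcp_rot: [-3.141, -0.005, 3.057]
contact_force: [-8.2, -2.9, 1.7]
opening: 0.179
grasp_force: 31.2
clock: 29.7
eef_pos: [457.3, -27.1, 80.6]
tcp_rot: [-3.141, -0.004, 3.058]
contact_force: [-5.6, -5.5, 0.2]
opening: 0.177
grasp_force: 31.2
clock: 30.37
eef_pos: [452.4, -62.6, 80.5]
tcp_rot: [3.141, -0.006, 3.058]
contact_force: [-8.3, 2.1, 3.2]
opening: 0.176
grasp_force: 31.5
clock: 30.53
eef_pos: [452.5, -64.8, 80.5]
tcp_rot: [3.141, -0.006, 3.058]
contact_force: [-8.1, 3.9, 3.6]
opening: 0.173
grasp_force: 31.5
clock: 30.7
eef_pos: [452.6, -66.0, 80.5]
tcp_rot: [3.14, -0.006, 3.058]
contact_force: [-7.8, 7.2, 2.8]
opening: 0.177
grasp_force: 31.5
clock: 30.87
eef_pos: [452.6, -66.6, 80.5]
tcp_rot: [3.14, -0.006, 3.058]
contact_force: [-7.8, 7.4, 3.6]
opening: 0.178
grasp_force: 31.5
t0 jaw 95 [-114.9 -109.4]
t0 pad 72 [-75.7 -71.7]
s0 jaw 79 [-114.8 -110.3]
s0 pad 71 [-76.1 -72.2]
top jaw 105 [-91.9 -85.4]
top pad 20 [-55.2 -50.9]
scene jaw 85 [-91.5 -86.4]
scene pad 4 [-58.1 -53.8]
```

```bash
python3 -m inch '[[0,0,0,0,-0.07,0,1],[0,0,0,0,0,0,1]]'; python3 -m inch '[[0,0,0,0.04,0.26,0,1],[0,0,0,0.03,0.2,0,1],[0,0,0,0.02,0.2,0,1],[0,0,0,0.01,0.2,0,1],[0,0,0,-0.01,0.2,0,1],[0,0,0,-0.02,0.2,0,1],[0,0,0,-0.02,0.2,0,1],[0,0,0,-0.02,0.2,0,1]]'; python3 -m inch '[[0,0,0,0,0.05,0,1],[0,0,0,0,0,0,1]]'; python3 gap.py | tail -4; python3 -m inch '[[0,0,0,0.03,-0.25,0,1],[0,0,0,0.03,-0.2,0,1],[0,0,0,0.02,-0.2,0,1],[0,0,0,0.01,-0.2,0,1],[0,0,0,-0.01,-0.2,0,1],[0,0,0,-0.02,-0.2,0,1],[0,0,0,-0.02,-0.2,0,1],[0,0,0,0,0,0,1]]'; python3 -m inch '[[0,0,0,-0.01,-0.1,0,1],[0,0,0,0,0,0,1]]';  python3 -m inch '[[0,0,0,-0.01,-0.06,0,1],[0,0,0,0,0,0,1]]';  python3 -m inch '[[0,0,0,0,-0.03,0,1],[0,0,0,0,0,0,1]]'; python3 -m inch '[[0,0,0,0,-0.03,0,1],[0,0,0,0,0,0,1]]'
python3 gap.py | tail -4
```

```text
clock: 31.13
eef_pos: [452.6, -67.6, 80.5]
tcp_rot: [3.139, -0.006, 3.057]
contact_force: [-8.2, 14.1, 3.0]
opening: 0.175
grasp_force: 31.8
clock: 31.8
eef_pos: [455.6, -28.1, 80.5]
tcp_rot: [-3.141, -0.005, 3.057]
contact_force: [-5.5, -3.8, -1.1]
opening: 0.179
grasp_force: 31.5
clock: 31.97
eef_pos: [455.7, -26.9, 80.5]
tcp_rot: [-3.141, -0.005, 3.058]
contact_force: [-6.8, -4.4, -0.3]
opening: 0.178
grasp_force: 31.5
top jaw 98 [-93.8 -88. ]
top pad 20 [-55.1 -51.2]
scene jaw 85 [-94.4 -89. ]
scene pad 4 [-55.7 -53.4]
clock: 32.73
eef_pos: [450.3, -62.0, 80.3]
tcp_rot: [3.14, -0.008, 3.057]
contact_force: [-9.7, 7.4, 4.6]
opening: 0.176
grasp_force: 32.1
clock: 32.9
eef_pos: [450.4, -64.1, 80.3]
tcp_rot: [3.14, -0.008, 3.058]
contact_force: [-9.7, 9.4, 4.8]
opening: 0.179
grasp_force: 32.1
clock: 33.07
eef_pos: [450.4, -65.5, 80.3]
tcp_rot: [3.14, -0.008, 3.058]
contact_force: [-10.1, 9.3, 4.9]
opening: 0.179
grasp_force: 32.1
clock: 33.23
eef_pos: [450.5, -66.0, 80.3]
tcp_rot: [3.14, -0.008, 3.058]
contact_force: [-10.0, 11.5, 5.2]
opening: 0.179
grasp_force: 32.1
clock: 33.4
eef_pos: [450.5, -66.6, 80.3]
tcp_rot: [3.14, -0.008, 3.057]
contact_force: [-9.0, 11.9, 4.5]
opening: 0.174
grasp_force: 32.1
top jaw 120 [-85.5 -78.8]
top pad 19 [-54.6 -51.3]
scene jaw 93 [-84.8 -79.5]
scene pad 5 [-57.2 -51.7]
```

```bash
python3 -m inch '[[0,0,0,0,-0.07,0,1],[0,0,0,0,0,0,1]]'; python3 -m inch '[[0,0,0,0.02,0.26,0,1],[0,0,0,0.02,0.2,0,1],[0,0,0,0.01,0.2,0,1],[0,0,0,0,0.2,0,1],[0,0,0,-0.01,0.2,0,1],[0,0,0,-0.02,0.2,0,1],[0,0,0,-0.02,0.2,0,1],[0,0,0,-0.03,0.2,0,1]]'; python3 -m inch '[[0,0,0,0,0.05,0,1],[0,0,0,0,0,0,1],[0,0,0,0,0,0,0.7],[0,0,0,0,0,0,0.7],[0,0,0,0,0,0,0.7],[0,0,0,0,0,0,0.7]]'; python3 gap.py | tail -4
python3 - <<'E'
from h import *
f=grab_frame('wrist');C=cloud(f);z=C[:,:,2];m=(np.hypot(C[:,:,0]-460,C[:,:,1]+27)<25)&(z>94)&(z<108);print(m.sum(),C[m].mean(0),pose()[0],r.sense()['contact_force'])
E
```

```text
clock: 33.67
eef_pos: [450.4, -67.5, 80.3]
tcp_rot: [3.138, -0.008, 3.056]
contact_force: [-8.7, 20.2, 4.6]
opening: 0.177
grasp_force: 32.5
clock: 34.33
eef_pos: [456.0, -28.8, 80.4]
tcp_rot: [-3.141, -0.004, 3.057]
contact_force: [-7.4, -4.9, -4.9]
opening: 0.179
grasp_force: 31.5
clock: 34.83
eef_pos: [459.1, -27.5, 81.3]
tcp_rot: [3.142, 0.001, 3.058]
contact_force: [0.9, -0.3, 0.9]
opening: 0.298
grasp_force: 0.0
top jaw 115 [-88.4 -81.7]
top pad 21 [-54.7 -51.1]
scene jaw 84 [-88.4 -82.8]
scene pad 6 [-57.  -52.6]
2649 [455.03605952 -27.57745696 100.42782498] [458.8320888  -27.50593359  81.18723616] [-0.07357572  0.28026474  0.58247902]
```

```bash
python3 -m inch '[[0,0,0,0,0,0,1],[0,0,0,0,0,0,1],[0,0,0,0,0,0,1],[0,0,0,0,0.02,0,1],[0,0,0,0,0,0,1]]' 50; python3 -m inch '[[0,0,0,0.03,-0.23,0,1],[0,0,0,0.03,-0.2,0,1],[0,0,0,0.02,-0.2,0,1],[0,0,0,0.01,-0.2,0,1],[0,0,0,-0.01,-0.2,0,1],[0,0,0,-0.02,-0.2,0,1],[0,0,0,-0.02,-0.2,0,1],[0,0,0,0,0,0,1]]'; python3 -m inch '[[0,0,0,-0.02,-0.1,0,1],[0,0,0,0,0,0,1]]';  python3 -m inch '[[0,0,0,-0.01,-0.08,0,1],[0,0,0,0,0,0,1]]';  python3 -m inch '[[0,0,0,0,-0.04,0,1],[0,0,0,0,0,0,1]]'; python3 -m inch '[[0,0,0,0,-0.03,0,1],[0,0,0,0,0,0,1]]'; python3 -m inch '[[0,0,0,0,-0.03,0,1],[0,0,0,0,0,0,1]]'
python3 gap.py | tail -4
```

```text
clock: 35.4
eef_pos: [458.8, -27.2, 81.2]
tcp_rot: [-3.141, 0.0, 3.058]
contact_force: [-1.3, -4.1, 5.2]
opening: 0.179
grasp_force: 48.7
clock: 36.07
eef_pos: [452.3, -61.3, 81.1]
tcp_rot: [3.139, -0.005, 3.057]
contact_force: [-9.0, 12.6, 17.8]
opening: 0.172
grasp_force: 50.3
clock: 36.23
eef_pos: [452.2, -63.5, 81.0]
tcp_rot: [3.139, -0.006, 3.057]
contact_force: [-10.0, 11.5, 19.3]
opening: 0.173
grasp_force: 50.5
clock: 36.4
eef_pos: [452.4, -65.3, 81.0]
tcp_rot: [3.139, -0.005, 3.057]
contact_force: [-9.4, 15.6, 18.7]
opening: 0.174
grasp_force: 50.4
clock: 36.57
eef_pos: [452.5, -65.9, 81.0]
tcp_rot: [3.139, -0.005, 3.057]
contact_force: [-9.0, 17.6, 17.2]
opening: 0.175
grasp_force: 50.3
clock: 36.73
eef_pos: [452.3, -66.7, 81.0]
tcp_rot: [3.139, -0.005, 3.057]
contact_force: [-8.6, 15.0, 18.7]
opening: 0.175
grasp_force: 50.4
clock: 36.9
eef_pos: [452.5, -67.4, 81.0]
tcp_rot: [3.139, -0.005, 3.057]
contact_force: [-8.9, 17.0, 17.8]
opening: 0.171
grasp_force: 50.3
top jaw 87 [-81.5 -76.9]
top pad 20 [-55.2 -51.2]
scene jaw 72 [-81.6 -76.7]
scene pad 5 [-55.8 -53.2]
```

```bash
sed -i 's/(-104,-76)/(-97,-68)/' gap.py; python3 -m inch '[[0,0,0,0,-0.03,0,1],[0,0,0,0,0,0,1]]'; python3 -m inch '[[0,0,0,0.02,0.2,0,1],[0,0,0,0.02,0.2,0,1],[0,0,0,0,0,0,1],[0,0,0,0,0,0,1]]'; python3 gap.py|tail -4; python3 -c "
from h import *
print(r.sense()['contact_force'])"
```

```text
clock: 37.17
eef_pos: [452.5, -67.7, 81.0]
tcp_rot: [3.138, -0.005, 3.057]
contact_force: [-7.4, 22.2, 16.6]
opening: 0.17
grasp_force: 50.6
clock: 37.5
eef_pos: [452.0, -58.9, 81.0]
tcp_rot: [3.14, -0.005, 3.057]
contact_force: [-11.2, 7.9, 18.8]
opening: 0.174
grasp_force: 50.4
top jaw 110 [-81.3 -75.1]
top pad 20 [-55.2 -51.3]
scene jaw 96 [-80.7 -75.2]
scene pad 5 [-56.9 -52.4]
[-11.10111967   7.69889266  18.28866499]
```

```bash
python3 -m inch '[[0,0,0,0.02,0.2,0,1],[0,0,0,0.01,0.2,0,1],[0,0,0,0,0,0,1],[0,0,0,0,0,0,0.7],[0,0,0,0,0,0,0.4],[0,0,0,0,0,0,0],[0,0,0,0,0,0,0],[0,0,0,0,0,0,0]]'; python3 -m inch '[[0,0,0,0,0,0,0],[0,0,0,0,0,0,0],[0,0,0,0,0,-0.6,0],[0,0,0,0,0,-0.9,0],[0,0,0,0,0,-0.9,0],[0,0,0,0,0,-0.9,0],[0,0,0,0,0,-0.9,0],[0,0,0,0,0,-0.9,0]]'; python3 -m inch '[[0,0,0,0.8,0,0,0],[0,0,0,0.8,0,0,0],[0,0,0,0.8,0,0,0],[0,0,0,0,0,0,0]]'
python3 - <<'E'
from h import *
import gap
t=grab_frame('top')
for f,n in((t,'top'),(grab_frame('scene'),'scene')): gap.go(f,n,(-97,-68),(-67,-48))
C=cloud(t);z=C[:,:,2];m=(np.hypot(C[:,:,0]-602,C[:,:,1]-118)<35)&(z>79)&(z<95);print(m.sum(),cv2.minAreaRect(C[m][:,:2].astype(np.float32)),np.median(z[m]))
cv2.imwrite('pics/end.png',cv2.resize(t['pixels'][120:290,60:310,::-1],None,fx=3,fy=3))
E
```

```text
clock: 38.27
eef_pos: [454.8, -50.2, 80.9]
tcp_rot: [3.142, 0.0, 3.057]
contact_force: [0.2, -0.4, 0.2]
opening: 0.853
grasp_force: 0.0
clock: 38.93
eef_pos: [454.4, -50.2, 209.6]
tcp_rot: [3.142, -0.0, 3.058]
contact_force: [0.1, 0.4, 0.9]
opening: 0.997
grasp_force: 0.0
clock: 39.27
eef_pos: [391.1, -44.8, 208.0]
tcp_rot: [3.142, -0.003, 3.058]
contact_force: [0.7, 0.2, -0.8]
opening: 0.999
grasp_force: 0.0
top jaw 109 [-81.6 -75.4]
top pad 20 [-55.  -51.1]
scene jaw 93 [-81.5 -75.8]
scene pad 6 [-55.4 -53.2]
79 ((602.458984375, 119.75393676757812), (40.671485900878906, 40.686248779296875), 86.1322021484375) 84.4665197849215
```

View pics/end.png

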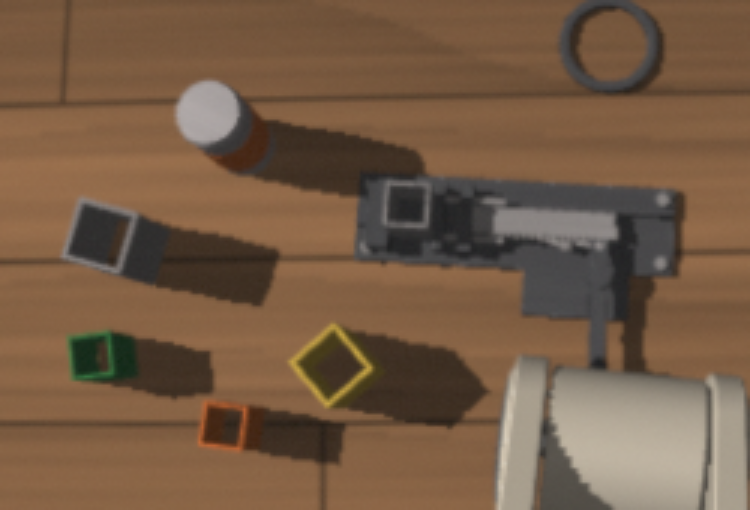

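The final view shows the tube upright at (407,204), caught between pad and fixed jaw. The other things are where they were and the gripper is clear.

```bash
python3 -c "
from rig import r
print(r.sign_off())"
```

```text
the job is handed in; nothing more can be done
None
```

The tube stands upright against the fixed jaw, about 3 mm off midway by the cameras, clamped in six strokes at an estimated 27–32 N; the handle is released, nothing else was touched, and I handed the job in at about 39 s.

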